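# Snap the peg box lid shut

## Task

The lid of the blue clothes-peg box on the balcony shelf is laid on but not closed. Press down each of its four orange rim sections with the fingertips until every one clicks shut, level with the blue corners. Do not lift, tip or shove the box, leave the things around it where they are, and finish clear of everything.

Things in the scene. Friction and masses are not known exactly. Their poses are not given: they have to be found in the camera images.
- pegbox: loose blue box of clothes pegs, 220 x 160 mm (own x, y), 1.4 kg, four fixed blue corners 101 mm high; origin at the centre of its underside, z up. Lid laid on: clear middle panel (84 mm high), blue finger grip at its centre (60 x 14 mm along x, top at 106 mm), an orange rim section on each side between the corners: 8 mm above them when open, level when shut
- rim_near (a point): middle of the top face of the orange rim section on the box's own -x side, a flat bar 118 mm long on a short side, 24 mm wide across the rim; at (-104, 0, 109) mm in the box's frame while open, and 8 mm lower when shut (the point moves with the section)
- sec_near (a joint): how far that section (-x side) has been pressed straight down: 0 = open, 0.008 m = shut. It springs back up if let go before half-way; past half-way it snaps down by itself and stays. About 6 N are needed, early in the travel, and less after that; at 8 mm it meets a hard stop
- rim_far (a point): middle of the top face of the orange rim section on the box's own +x side, a flat bar 118 mm long on a short side, 24 mm wide across the rim; at (104, 0, 109) mm in the box's frame while open, and 8 mm lower when shut (the point moves with the section)
- sec_far (a joint): how far that section (+x side) has been pressed straight down: 0 = open, 0.008 m = shut. It springs back up if let go before half-way; past half-way it snaps down by itself and stays. About 6 N are needed, early in the travel, and less after that; at 8 mm it meets a hard stop
- rim_left (a point): middle of the top face of the orange rim section on the box's own +y side, a flat bar 178 mm long on a long side, 24 mm wide across the rim; at (0, 74, 109) mm in the box's frame while open, and 8 mm lower when shut (the point moves with the section)
- sec_left (a joint): how far that section (+y side) has been pressed straight down: 0 = open, 0.008 m = shut. It springs back up if let go before half-way; past half-way it snaps down by itself and stays. About 6 N are needed, early in the travel, and less after that; at 8 mm it meets a hard stop
- rim_right (a point): middle of the top face of the orange rim section on the box's own -y side, a flat bar 178 mm long on a long side, 24 mm wide across the rim; at (0, -74, 109) mm in the box's frame while open, and 8 mm lower when shut (the point moves with the section)
- sec_right (a joint): how far that section (-y side) has been pressed straight down: 0 = open, 0.008 m = shut. It springs back up if let go before half-way; past half-way it snaps down by itself and stays. About 6 N are needed, early in the travel, and less after that; at 8 mm it meets a hard stop
- brush: loose red hard silicone brush, 210 x 45 x 30 mm, lying beside the box; origin under its middle, x along it, bristle head at +x
- hoop: loose stainless steel peg hoop lying flat, about 217 mm across over its eight pegs, 11 mm high; origin at its centre, on the shelf
- crate_low: lower green plastic crate, 300 x 200 x 100 mm, loose; origin at the centre of its underside
- crate_top: upper green plastic crate of the same size stacked on the lower one, top 200 mm above the shelf

How it is judged (in metres and radians):
At the end, for the whole second after the job is handed in: All four rim sections are pressed down at least 6.5 of their 8 mm and stay so; the box stands flat (within 0.05 rad, underside within 6 mm of the shelf), at rest, within 30 mm of where it began; brush, hoop and both crates are within 30 mm of where they began (value of joint each of sec_near, sec_far, sec_left, sec_right above 0.0065 m and height (world z) of pegbox below 0.006 m and angle between pegbox's own z axis and vertical below 0.05 rad and distance of each of pegbox, brush, hoop, crate_low, crate_top from where it was at the start of the episode below 0.03 m and linear speed of pegbox below 0.01 m/s); the robot touches nothing.
It fails at once if the box is lifted (height (world z) of pegbox above 0.015 m).
It fails at once if the box is tipped (angle between pegbox's own z axis and vertical above 0.15 rad).
It fails at once if the box is shoved away (distance of pegbox from where it was at the start of the episode above 0.04 m).
It fails at once if the brush, the hoop or a crate is moved or lifted (distance of any of brush, hoop, crate_low, crate_top from where it was at the start of the episode above 0.03 m).
It also fails if it takes over 45 s, if anything falls off the work surface, if the arm or the gripper's body presses on something with over 40 N, if the wrist force passes 120 N, or if a joint passes its speed limit or range.

## Robot

A 6-joint arm with a two-finger parallel gripper is mounted at the origin on the work surface. World frame = base frame: x ahead of the robot, y to its left, z up, the work surface at z = 0. Lengths are in mm, angles in rad, forces in N, time in s.
With the tool pointing down it reaches from about 350 to 775 mm from the base axis. Payload 7.3 kg.
Tool frame: the origin (TCP) lies at the very end of the fingers, on their centre line; the grasp point (between the pads) lies 19 mm behind it; x points along the fingers, y is the direction in which the jaws open and shut, and the axes are right-handed (so a half turn about x gives the same grasp; the last joint's range is limited). The gripper opens to 92 mm and grips with 3 to 60 N. Pads are 19 mm wide; open, the fingers measure 130 mm over their backs; the gripper's body (75 mm by 190 mm) begins 47 mm behind the grasp point.
Start: joints at [-1.304, 0.342, 1.524, -0, 1.275, -0.146], TCP at [210.641, -480.911, 226.741] pointing down, gripper open.
Joint ranges: [-2.53, 2.53], [-0.77, 2.02], [0.04, 2.7], [-1, 4.14], [0.28, 2.66], [-3.11, 3.11]. Speed limits (rad/s): [2.57, 2.57, 3.14, 3.14, 3.14, 3.14].

## Interface

Orientations are given as a rotation vector (axis times angle).
In Python, from plant import telemetry, imaging, job, nets gives the robot as it stands.
- The arm moves only by the tool drive_tool, never from a script. Its argument "moves" is a list of rows, each a list of 5 numbers: the closure, from -1 (fully open) to 1 (shut), then the shift along the world's x, y, z in m, then the turn about the world's z in rad. In form: [[hand, dx, dy, dz, yaw], ...]. A call has 1 to 8 rows; each row shifts and turns the commanded pose from where the row before left it; what a row does not reach is not made up. A row lasts 1/12 s, in which the tool goes at most 41.7 mm and 7.16 degrees, less where a joint would pass 70% of its speed; a pose out of reach is approached as far as the arm can. A call with a gripper value outside its range is refused whole. The fingers move at their own pace and stop on an object; "newtons" is the grip in N (left out, the last holds). Time passes only in rows, so rows that do not move let the fingers close. It gives the time, the measured TCP pose, the force and the opening at its end, in the units of the state.
- telemetry.get_state(): the state, without advancing time (a new reading comes with each control period).
- imaging.grab_frame(name): name is "side" or "top" or "wrist"; returns (picture, depth): 420x560x3 uint8, red, green, blue; 420x560 float32, mm along the optical axis (not along the pixel's ray), 0 where there is no reading.
- imaging.camera_info(name): a dict with "vertical_fov" (degrees; the focal length in pixels is half the picture's height over the tangent of half this angle, whatever the lens; pixels are square), "cx", "cy" (the principal point, pixels), "distortion" ([k1, k2, p1, p2, k3] as OpenCV has them; the pictures are not rectified), "R" (3x3) and "t" (3): a world point X has camera coordinates R X + t. Camera axes: x right, y down, z forward; pixel columns grow to the right and rows downward; lengths in mm; the calibration is good to about 2 mm. A picture is of the moment at which its call begins: read the wrist's pose just before it. camera_info takes no time and is no camera call; for the wrist camera it gives the pose at the moment of the call.
- job.sign_off(): hands the job in, once; it reports no verdict.
Trained networks look in the newest picture that a camera, given by its name, has taken for a name from the list of things; names that differ only in an ending like _2 or _b are one class to them, and where a whole thing is asked for, a point or a joint stands for the part that bears it (a point fixed in the world has none). Each returns a list of dicts, best first, with "confidence" (0 to 1); they miss things now and then, are a little off and sometimes report something else, mostly with a low value. They report only what shows in the picture. A call takes as long as a camera call.
- nets.spot_in(camera, name): "position" ([row, column] in pixels, amid what is visible of it).
- nets.regions_of(camera, name): "mask" (420x560 bool, what is visible of it) and "position" ([row, column] in pixels, amid what is visible of it).
- nets.spot_point(camera, name): "position" ([row, column] in pixels: a listed point, or the origin of a listed thing).
The state is a dict: "clock": time; "qpos": joint angles; "qd": joint speeds; "joint_efforts": joint torques, N m; "tcp_pos": TCP position; "ee_rot": TCP orientation; "contact_force": force on the tool from outside, world axes, zero at the start; "ft_torque": the same for the moment, N m; "width": finger opening in mm.
Only numpy, scipy, OpenCV 4.12 (cv2) and the standard library are available. Lean on these libraries where they do the work, as an engineer would, in place of code of your own. Each camera call takes 0.05 s, during which the arm holds its last target.

## Working session

There is one attempt and no reset: what is moved stays moved. The work goes in short steps, Python scripts to look and compute and a tool call to move; the robot and the scene stay as the last step left them, time stands still between calls to the robot, and variables do not carry over. Pictures are saved under pics/ and viewed, and the job is handed in when it is done.

Besides the shell and the picture viewer there is one more tool, called after "Emit:" in YAML: its name, and indented under it one key for each argument. drive_tool: Moves the arm, as the interface text tells. Its arguments: {"type":"object","properties":{"moves":{"type":"array","items":{"type":"array","items":{"type":"number"}}},"newtons":{"type":"number"}},"required":["moves"]}

```bash
mkdir -p pics
cat > h.py <<'E'
import numpy as np,cv2
from plant import telemetry, imaging, job, nets
def K(n):
    i=imaging.camera_info(n);f=210/np.tan(np.radians(i["vertical_fov"])/2)
    return i,np.array([[f,0,i["cx"]],[0,f,i["cy"]],[0,0,1.]]),np.array(i["distortion"],float)
def ray(n,rc,info=None):
    i,k,d=info or K(n)
    u=cv2.undistortPoints(np.array([[[rc[1],rc[0]]]],float),k,d)[0,0]
    R=np.array(i["R"]);t=np.array(i["t"]);c=-R.T@t
    return c,R.T@np.array([u[0],u[1],1.])
def atz(n,rc,z):
    c,v=ray(n,rc);return c+v*(z-c[2])/v[2]
def proj(n,X):
    i,k,d=K(n)
    p,_=cv2.projectPoints(np.array(X,float).reshape(-1,3),cv2.Rodrigues(np.array(i["R"],float))[0],np.array(i["t"],float),k,d)
    return p[:,0,::-1]
def save(n,f):
    im,dp=imaging.grab_frame(n);cv2.imwrite("pics/"+f,im[:,:,::-1]);return im,dp
E
python3 - <<'E'
from h import *
print(telemetry.get_state())
for n in("top","side"):
    im,dp=save(n,n+"0.png")
    np.savez(n+"0.npz",im=im,dp=dp)
    for p,z in(("rim_near",109),("rim_far",109),("rim_left",109),("rim_right",109),("pegbox",0),("brush",0),("hoop",0),("crate_top",100)):
        r=nets.spot_point(n,p)[:2]
        for q in r: print(n,p,np.round(q["confidence"],2),np.round(q["position"]),np.round(atz(n,q["position"],z)))
E
```

```text
{'clock': 0.0, 'qpos': array([-1.30403301e+00,  3.42712054e-01,  1.52501281e+00,  3.44037945e-06,
        1.27538943e+00, -1.46051435e-01]), 'qd': array([ 0.00034085, -0.00157367,  0.00062954,  0.00100326, -0.00067415,
       -0.00040912]), 'joint_efforts': array([ 8.46718194e-05, -4.31249428e+01, -2.44218224e+01,  7.16831814e-02,
        5.60270820e-02, -1.23723808e-04]), 'tcp_pos': array([ 210.51369614, -480.50645136,  226.05196631]), 'ee_rot': array([ 1.99454524,  0.41920245, -1.99472559]), 'contact_force': array([0.46507279, 0.49034378, 0.15923568]), 'ft_torque': array([ 0.02571767,  0.02121648, -0.01915224]), 'width': 91.5764487950945}
top rim_near 0.71 [245. 299.] [429. -41. 109.]
top rim_near 0.68 [213. 278.] [537.  28. 109.]
top rim_far 0.8 [184. 304.] [631. -59. 109.]
top rim_far 0.49 [220. 324.] [ 511. -124.  109.]
top rim_right 0.6 [246. 299.] [426. -41. 109.]
top rim_right 0.59 [220. 321.] [ 511. -114.  109.]
top pegbox 0.55 [219. 298.] [523. -45.   0.]
top brush 0.8 [215. 336.] [ 534. -179.    0.]
top hoop 0.56 [204. 424.] [ 568. -490.    0.]
top crate_top 0.67 [216. 127.] [534. 528. 100.]
side rim_near 0.72 [219. 339.] [429. -36. 109.]
side rim_far 0.78 [189. 287.] [644. -66. 109.]
side rim_left 0.89 [213. 294.] [542.  21. 109.]
side rim_left 0.3 [322. 139.] [528. 526. 109.]
side rim_right 0.67 [198. 328.] [ 521. -107.  109.]
side pegbox 0.94 [234. 311.] [535. -49.   0.]
side hoop 0.72 [179. 375.] [ 564. -471.    0.]
side crate_top 0.69 [323. 140.] [534. 522. 100.]
```

View pics/top0.png

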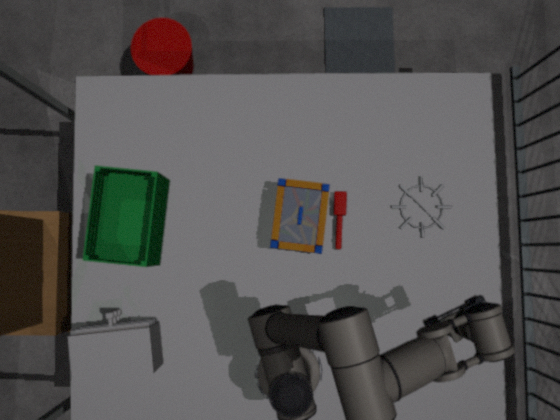

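View pics/side0.png

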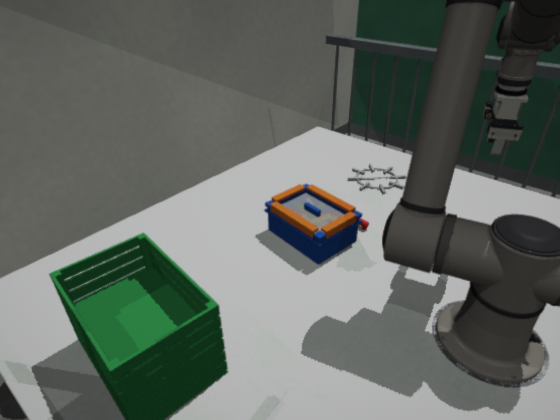

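Run:
```python
from h import *
from scipy.optimize import least_squares
for n in("top","side"):
    z=np.load(n+"0.npz");im=z["im"];dp=z["dp"]
    hsv=cv2.cvtColor(im,cv2.COLOR_RGB2HSV)
    i,k,d=K(n);R=np.array(i["R"]);t=np.array(i["t"])
    for name,m in(("orange",(hsv[...,0]>5)&(hsv[...,0]<22)&(hsv[...,1]>150)&(hsv[...,2]>120)),("blue",(hsv[...,0]>95)&(hsv[...,0]<125)&(hsv[...,1]>120))):
        r,c=np.nonzero(m&(dp>0))
        if len(r)<10: print(n,name,len(r));continue
        u=cv2.undistortPoints(np.stack([c,r],1).astype(float)[:,None],k,d)[:,0]
        X=(np.c_[u,np.ones(len(u))]*dp[r,c][:,None]-t)@R
        print(n,name,len(r),np.percentile(X,[1,10,50,90,99],axis=0).round().tolist())
        if name=="orange":
            s=X[(X[:,2]>103)&(X[:,2]<116)]
            print(len(s),cv2.minAreaRect(s[:,:2].astype(np.float32)))
            np.save(n+"_or.npy",s)
```

```text
top orange 11 [[435.0, -125.0, 107.0], [439.0, -122.0, 108.0], [535.0, 18.0, 110.0], [616.0, 34.0, 113.0], [630.0, 37.0, 116.0]]
10 ((530.4219970703125, -45.173301696777344), (153.4403076171875, 203.71311950683594), 84.22557830810547)
top blue 335 [[199.0, -1145.0, -642.0], [262.0, -449.0, 96.0], [445.0, -50.0, 105.0], [641.0, 44.0, 552.0], [1143.0, 80.0, 732.0]]
side orange 890 [[414.0, -130.0, 105.0], [424.0, -117.0, 108.0], [514.0, -28.0, 110.0], [628.0, 38.0, 111.0], [642.0, 49.0, 113.0]]
889 ((527.7609252929688, -42.24906921386719), (170.9087677001953, 231.2875213623047), 82.20624542236328)
side blue 2205 [[407.0, -130.0, 3.0], [416.0, -94.0, 12.0], [470.0, 26.0, 50.0], [617.0, 46.0, 94.0], [645.0, 55.0, 106.0]]
```

The top view shows the box near (215,300), turned slightly clockwise, with the brush right of it at about (220,340). The hoop is at (205,420) and the crates are on the left. Next I'll refine the box pose.

Run:
```python
from h import *
from scipy.optimize import least_squares
from scipy.spatial.transform import Rotation as Ro
for n in("top","side"):
    z=np.load(n+"0.npz");im=z["im"]
    hsv=cv2.cvtColor(im,cv2.COLOR_RGB2HSV)
    m=((hsv[...,0]>5)&(hsv[...,0]<25)&(hsv[...,1]>120)&(hsv[...,2]>60))
    m[:170]=0;m[270:]=0;m[:,:255]=0;m[:,370:]=0
    r,c=np.nonzero(m)
    P=np.array([atz(n,(a,b),109)[:2] for a,b in zip(r,c)])
    # outer extent of the frame 232x172 (bars) : area-matched ring fit
    def res(p):
        C,S=np.cos(p[2]),np.sin(p[2]);q=(P-p[:2])@np.array([[C,-S],[S,C]])
        # distance to nearest bar centre line
        x,y=np.abs(q).T
        return np.minimum(np.hypot(x-104,np.maximum(y-59,0)),np.hypot(y-74,np.maximum(x-89,0)))
    s=least_squares(res,[528,-44,-.12],loss="soft_l1",f_scale=8)
    print(n,len(r),s.x,np.abs(res(s.x)).mean(),cv2.minAreaRect(P.astype(np.float32)))
st=telemetry.get_state();M=Ro.from_rotvec(st["ee_rot"]).as_matrix();print(M.round(3))
```

```text
top 1216 [ 5.28470417e+02 -4.47401606e+01 -1.31727841e-01] 5.6412297345386815 ((528.17578125, -44.235931396484375), (170.60585021972656, 230.44686889648438), 82.14186096191406)
side 1509 [ 5.22775349e+02 -3.41013958e+01 -1.45033564e-01] 9.78205729559534 ((521.257080078125, -31.380599975585938), (190.96983337402344, 249.2554931640625), 82.24983215332031)
[[ 0.     0.401 -0.916]
 [-0.    -0.916 -0.401]
 [-1.     0.     0.   ]]
```

Emit:
drive_tool:
  moves:
    - [1, 0.015, 0.032, 0, -0.039]
    - [1, 0.015, 0.032, 0, -0.039]
    - [1, 0.015, 0.032, 0, -0.039]
    - [1, 0.015, 0.032, 0, -0.039]
    - [1, 0.015, 0.032, 0, -0.039]
    - [1, 0.015, 0.032, 0, -0.039]
    - [1, 0.015, 0.032, 0, -0.039]
  newtons: 20

```text
clock: 1.48
tcp_pos: [316.0, -255.4, 226.9]
ee_rot: [2.15, 0.147, -2.15]
contact_force: [1.1, 0.5, 0.2]
width: 49.8
```

Emit:
drive_tool:
  moves:
    - [1, 0.016, 0.032, 0, -0.039]
    - [1, 0.016, 0.032, 0, -0.039]
    - [1, 0.016, 0.032, 0, -0.039]
    - [1, 0.016, 0.032, 0, -0.039]
    - [1, 0.016, 0.032, 0, -0.039]
    - [1, 0.016, 0.032, 0, -0.039]
    - [1, 0.016, 0.032, 0, -0.039]
    - [1, 0, 0, 0, 0]

```text
clock: 2.15
tcp_pos: [429.4, -28.2, 226.9]
ee_rot: [-2.155, 0.138, 2.152]
contact_force: [-1.3, -0.0, -0.8]
width: 1.0
```

Emit:
drive_tool:
  moves:
    - [1, -0.002, -0.003, -0.02, 0]
    - [1, 0, 0, -0.03, 0]
    - [1, 0, 0, 0, 0]

```text
clock: 2.4
tcp_pos: [422.8, -35.3, 173.1]
ee_rot: [-2.144, 0.141, 2.161]
contact_force: [-1.3, 0.7, -0.3]
width: 0.5
```

Run:
```python
from h import *
from scipy.spatial.transform import Rotation as Ro
st=telemetry.get_state();print(st["tcp_pos"],st["width"]);print(Ro.from_rotvec(st["ee_rot"]).as_matrix().round(3))
im,dp=save("wrist","w1.png")
for p in("rim_near","rim_left","rim_right","rim_far"):
    for q in nets.spot_point("wrist",p)[:1]: print(p,round(q["confidence"],2),np.round(q["position"]),atz("wrist",q["position"],109).round(1))
for n in "xyz":pass
C=np.array([528.3,-44.5]);a=-.134;ex=np.array([np.cos(a),np.sin(a)]);ey=np.array([-ex[1],ex[0]])
print(proj("wrist",[np.r_[C-104*ex,109],np.r_[C+74*ey,109],np.r_[C-74*ey,109],np.r_[C+104*ex,109]]).round())
save("side","s1.png")
```

```text
[422.80015061 -35.250064   173.06795433] 0.46529543794784267
[[-0.008 -0.132 -0.991]
 [ 0.002 -0.991  0.132]
 [-1.    -0.001  0.008]]
rim_near 0.82 [220. 273.] [430.6 -33.7 109. ]
rim_left 0.7 [ 61. 152.] [544.4  27.7 109. ]
rim_right 0.59 [ 58. 387.] [ 527.2 -119.8  109. ]
[[ 229.  269.]
 [  73.  152.]
 [  73.  384.]
 [-121.  267.]]
```

View pics/w1.png

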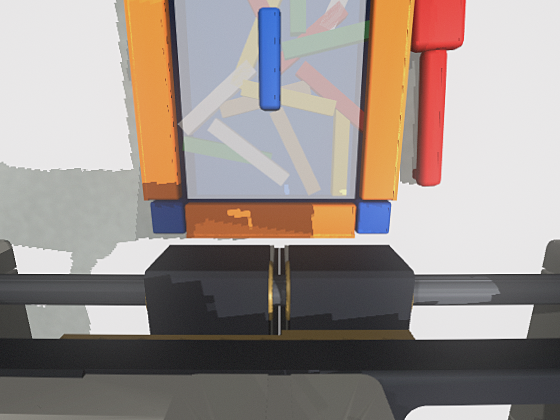

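View pics/s1.png

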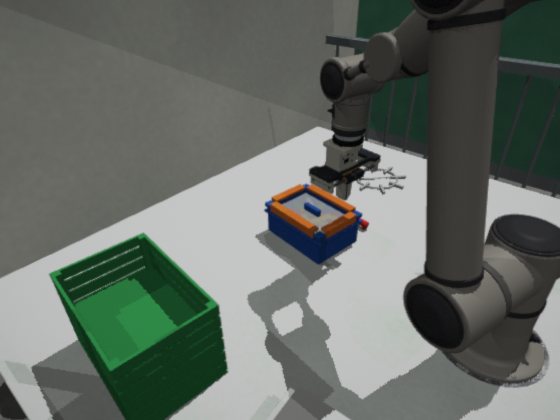

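Emit:
drive_tool:
  moves:
    - [1, 0, 0, 0, 0]
    - [1, 0, 0, 0, 0]
    - [1, 0, 0, 0, 0]
    - [1, 0, 0, 0, 0]

```text
clock: 3.03
tcp_pos: [425.7, -36.0, 177.0]
ee_rot: [-2.153, 0.144, 2.152]
contact_force: [-0.0, 0.2, 0.2]
width: 0.3
```

Run:
```python
from h import *
from scipy.spatial.transform import Rotation as Ro
print(telemetry.get_state()["tcp_pos"])
inf=K("wrist");im,dp=save("wrist","w2.png")
print(telemetry.get_state()["tcp_pos"])
i,k,d=inf;R=np.array(i["R"]);t=np.array(i["t"])
hsv=cv2.cvtColor(im,cv2.COLOR_RGB2HSV)
m=((hsv[...,0]>5)&(hsv[...,0]<25)&(hsv[...,1]>120)&(hsv[...,2]>60)&(dp>0))
r,c=np.nonzero(m)
u=cv2.undistortPoints(np.stack([c,r],1).astype(float)[:,None],k,d)[:,0]
X=(np.c_[u,np.ones(len(u))]*dp[r,c][:,None]-t)@R
print(np.percentile(X[:,2],[5,50,95]))
X=X[(X[:,2]>100)&(X[:,2]<118)]
n_,lab=cv2.connectedComponents(m.astype(np.uint8))
for l in range(1,n_):
    mm=(lab==l)
    if mm.sum()<800: continue
    s=lab[r,c]==l
    uu=u[s];v=np.c_[uu,np.ones(len(uu))]@R;cc=-R.T@t
    P=cc+v*((109-cc[2])/v[:,2])[:,None]
    q=P[:,:2].astype(np.float32);print(mm.sum(),cv2.minAreaRect(q))
```

```text
[425.70303973 -35.96076372 176.98006922]
[425.66043938 -35.92350558 176.89193108]
[106.46008499 108.92366518 263.50034834]
8045 ((515.6917114257812, 30.96129608154297), (26.32919692993164, 125.99583435058594), 82.4437484741211)
7970 ((496.4463806152344, -113.70681762695312), (26.377565383911133, 126.09595489501953), 82.26426696777344)
5760 ((429.1277160644531, -31.14574432373047), (117.2530288696289, 24.92840576171875), 82.41464233398438)
971 ((339.8865966796875, -22.465042114257812), (151.46815490722656, 8.088188171386719), 82.36494445800781)
```

Emit:
drive_tool:
  moves:
    - [1, 0.004, 0.003, -0.02, 0]
    - [1, 0, 0, -0.02, 0]
    - [1, 0, 0, -0.015, 0]
    - [1, 0, 0, -0.005, 0]
    - [1, 0, 0, 0, 0]
    - [1, 0, 0, 0, 0]
    - [1, 0, 0, 0, 0]

```text
clock: 3.67
tcp_pos: [430.3, -33.1, 117.6]
ee_rot: [-2.154, 0.144, 2.151]
contact_force: [0.2, 0.7, -0.9]
width: 0.7
```

Emit:
drive_tool:
  moves:
    - [1, 0, 0, -0.002, 0]
    - [1, 0, 0, -0.002, 0]
    - [1, 0, 0, -0.002, 0]
    - [1, 0, 0, -0.001, 0]
    - [1, 0, 0, 0, 0]

```text
clock: 4.08
tcp_pos: [429.5, -32.9, 109.6]
ee_rot: [-2.152, 0.144, 2.153]
contact_force: [0.7, 0.0, 0.8]
width: 0.1
```

Emit:
drive_tool:
  moves:
    - [1, 0, 0, -0.002, 0]
    - [1, 0, 0, -0.002, 0]
    - [1, 0, 0, -0.001, 0]
    - [1, 0, 0, 0, 0]

```text
clock: 4.42
tcp_pos: [429.5, -32.9, 104.4]
ee_rot: [-2.152, 0.144, 2.153]
contact_force: [-0.5, -0.3, -0.2]
width: 0.5
```

Emit:
drive_tool:
  moves:
    - [1, 0, 0, -0.001, 0]
    - [1, 0, 0, -0.001, 0]
    - [1, 0, 0, 0, 0]

```text
clock: 4.67
tcp_pos: [429.6, -32.9, 102.5]
ee_rot: [-2.152, 0.144, 2.153]
contact_force: [-0.6, -0.3, -0.6]
width: 0.6
```

Emit:
drive_tool:
  moves:
    - [1, 0, 0, -0.001, 0]
    - [1, 0, 0, -0.001, 0]
    - [1, 0, 0, 0, 0]

```text
clock: 4.92
tcp_pos: [429.8, -33.0, 101.2]
ee_rot: [-2.153, 0.144, 2.152]
contact_force: [-0.5, -0.1, 4.4]
width: 0.5
```

Run:
```python
from h import *
s=telemetry.get_state();print(s["tcp_pos"],s["contact_force"])
save("side","s2.png");im,_=imaging.grab_frame("side")
cv2.imwrite("pics/s2c.png",cv2.resize(im[165:265,245:385,::-1],None,fx=5,fy=5,interpolation=cv2.INTER_CUBIC))
```

```text
[429.77614469 -32.96715106 101.18148438] [-0.54624192 -0.11613839  4.36244315]
```

View pics/s2c.png

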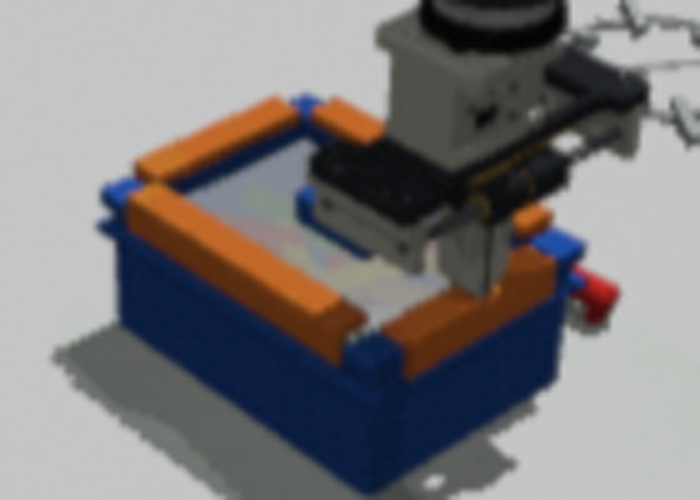

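The close-up shows the near section level with its blue corner at (370,350). I'll press to the hard stop, then go up.

Emit:
drive_tool:
  moves:
    - [1, 0, 0, -0.002, 0]
    - [1, 0, 0, 0, 0]

```text
clock: 5.18
tcp_pos: [429.9, -33.0, 100.9]
ee_rot: [-2.154, 0.144, 2.151]
contact_force: [-8.3, 1.6, 26.2]
width: 0.9
```

Emit:
drive_tool:
  moves:
    - [1, 0, 0, 0.02, 0]
    - [1, 0, 0, 0.018, 0]
    - [1, 0, 0, 0, 0]
    - [1, 0, 0, 0, 0]

```text
clock: 5.52
tcp_pos: [430.2, -33.0, 137.2]
ee_rot: [-2.155, 0.144, 2.15]
contact_force: [-1.1, 0.0, -0.0]
width: 0.4
```

Emit:
drive_tool:
  moves:
    - [1, 0.04, -0.005, 0, 0]
    - [1, 0.04, -0.005, 0, 0]
    - [1, 0.04, -0.005, 0, 0]
    - [1, 0.04, -0.005, 0, 0]
    - [1, 0.04, -0.005, 0, 0]
    - [1, 0, 0, 0, 0]
    - [1, 0, 0, 0, 0]
    - [1, 0, 0, 0, 0]

```text
clock: 6.18
tcp_pos: [628.3, -57.6, 134.7]
ee_rot: [-2.148, 0.143, 2.157]
contact_force: [-0.0, -0.0, 0.1]
width: 0.6
```

Run:
```python
from h import *
print(telemetry.get_state()["tcp_pos"])
inf=K("wrist");im,dp=save("wrist","w3.png")
```

```text
[628.27466206 -57.60930964 134.67632385]
```

View pics/w3.png

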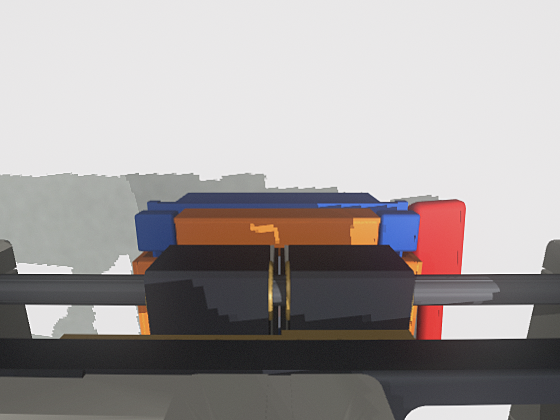

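The wrist view shows the far bar (about row 228, columns 175–380) just ahead of the fingertips. I'll shift 3 mm forward and press.

Emit:
drive_tool:
  moves:
    - [1, 0.003, 0, -0.012, 0]
    - [1, 0, 0, -0.008, 0]
    - [1, 0, 0, -0.002, 0]
    - [1, 0, 0, -0.002, 0]
    - [1, 0, 0, -0.002, 0]
    - [1, 0, 0, -0.002, 0]
    - [1, 0, 0, -0.001, 0]
    - [1, 0, 0, 0, 0]

```text
clock: 6.9
tcp_pos: [632.7, -57.9, 108.3]
ee_rot: [-2.153, 0.144, 2.152]
contact_force: [-2.1, 0.1, 3.5]
width: 0.4
```

Emit:
drive_tool:
  moves:
    - [1, 0, 0, -0.001, 0]
    - [1, 0, 0, -0.001, 0]
    - [1, 0, 0, -0.001, 0]
    - [1, 0, 0, 0, 0]

```text
clock: 7.23
tcp_pos: [632.6, -57.9, 104.1]
ee_rot: [-2.152, 0.144, 2.153]
contact_force: [-0.9, 1.0, 0.6]
width: 0.5
```

Emit:
drive_tool:
  moves:
    - [1, 0, 0, -0.001, 0]
    - [1, 0, 0, -0.001, 0]
    - [1, 0, 0, -0.001, 0]
    - [1, 0, 0, -0.001, 0]
    - [1, 0, 0, 0, 0]

```text
clock: 7.65
tcp_pos: [632.7, -57.9, 101.2]
ee_rot: [-2.153, 0.144, 2.152]
contact_force: [-0.9, 0.3, 4.0]
width: 0.5
```

Emit:
drive_tool:
  moves:
    - [1, 0, 0, -0.001, 0]
    - [1, 0, 0, 0, 0]

```text
clock: 7.82
tcp_pos: [632.7, -57.9, 101.2]
ee_rot: [-2.154, 0.144, 2.152]
contact_force: [-3.8, 0.4, 9.8]
width: 0.3
```

Emit:
drive_tool:
  moves:
    - [1, 0, 0, 0.02, 0]
    - [1, 0, 0, 0.018, 0.12]
    - [1, -0.008, 0.007, 0, 0.121]
    - [1, -0.008, 0.007, 0, 0.121]
    - [1, -0.008, 0.007, 0, 0.121]
    - [1, -0.008, 0.007, 0, 0.121]
    - [1, -0.008, 0.007, 0, 0.121]
    - [1, -0.008, 0.007, 0, 0.121]

```text
clock: 8.48
tcp_pos: [584.3, -15.6, 137.6]
ee_rot: [1.804, 0.677, -1.803]
contact_force: [0.2, -0.1, -1.2]
width: 0.5
```

Emit:
drive_tool:
  moves:
    - [1, -0.008, 0.007, 0, 0.121]
    - [1, -0.008, 0.007, 0, 0.121]
    - [1, -0.008, 0.007, 0, 0.121]
    - [1, -0.008, 0.007, 0, 0.121]
    - [1, -0.008, 0.007, 0, 0.121]
    - [1, -0.005, 0.008, 0, 0.121]
    - [1, 0, 0, 0, 0]
    - [1, 0, 0, 0, 0]

```text
clock: 9.15
tcp_pos: [539.8, 27.2, 137.8]
ee_rot: [1.308, 1.142, -1.307]
contact_force: [0.2, 0.0, 0.9]
width: 0.0
```

Run:
```python
from h import *
from scipy.spatial.transform import Rotation as Ro
s=telemetry.get_state();print(s["tcp_pos"],Ro.from_rotvec(s["ee_rot"]).as_matrix()[:,1])
inf=K("wrist");im,dp=save("wrist","w4.png")
im,_=save("side","s4.png")
cv2.imwrite("pics/s4c.png",cv2.resize(im[165:265,245:385,::-1],None,fx=5,fy=5,interpolation=cv2.INTER_CUBIC))
```

```text
[539.79199371  27.21917355 137.82774545] [ 9.90930390e-01 -1.34374981e-01  5.70729633e-04]
```

View pics/w4.png

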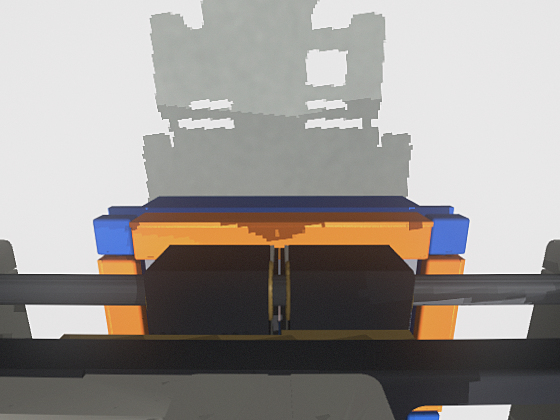

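View pics/s4c.png

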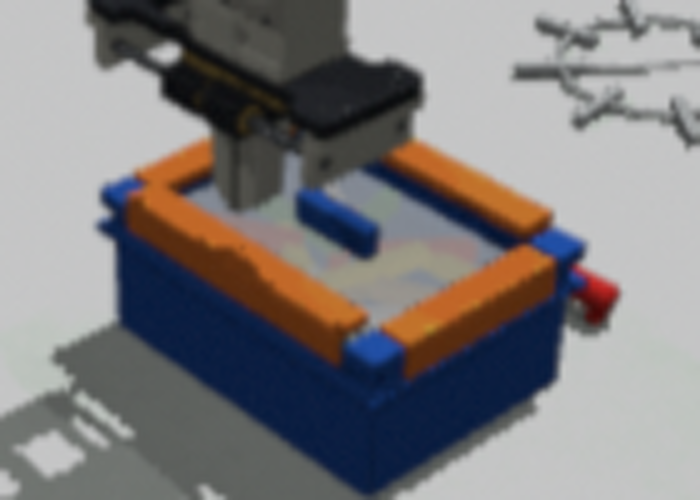

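The fingers line up over the left bar (wrist view about row 235, columns 130–430), and the near and far sections look shut. I'll press left.

Emit:
drive_tool:
  moves:
    - [1, 0, 0, -0.015, 0]
    - [1, 0, 0, -0.01, 0]
    - [1, 0, 0, -0.002, 0]
    - [1, 0, 0, -0.002, 0]
    - [1, 0, 0, -0.002, 0]
    - [1, 0, 0, -0.002, 0]
    - [1, 0, 0, -0.001, 0]
    - [1, 0, 0, 0, 0]

```text
clock: 9.92
tcp_pos: [539.7, 27.0, 103.5]
ee_rot: [1.306, 1.144, -1.306]
contact_force: [0.5, -0.4, 0.4]
width: 0.6
```

Emit:
drive_tool:
  moves:
    - [1, 0, 0, -0.001, 0]
    - [1, 0, 0, -0.001, 0]
    - [1, 0, 0, 0, 0]

```text
clock: 10.17
tcp_pos: [539.6, 27.1, 101.6]
ee_rot: [1.306, 1.144, -1.306]
contact_force: [0.6, -0.2, -0.6]
width: 0.4
```

Emit:
drive_tool:
  moves:
    - [1, 0, 0, -0.001, 0]
    - [1, 0, 0, 0, 0]

```text
clock: 10.33
tcp_pos: [539.7, 27.1, 101.2]
ee_rot: [1.306, 1.143, -1.305]
contact_force: [-0.5, -0.3, 3.6]
width: -0.0
```

Now for the hard stop, then lift and go to the right side.

Emit:
drive_tool:
  moves:
    - [1, 0, 0, -0.001, 0]
    - [1, 0, 0, 0, 0]

```text
clock: 10.5
tcp_pos: [539.8, 27.1, 101.1]
ee_rot: [1.306, 1.143, -1.305]
contact_force: [-4.2, 0.2, 11.7]
width: 0.5
```

Emit:
drive_tool:
  moves:
    - [1, 0, 0, 0.02, 0]
    - [1, 0, 0, 0.018, 0]
    - [1, -0.005, -0.035, 0, 0]
    - [1, -0.005, -0.036, 0, 0]
    - [1, -0.005, -0.036, 0, 0]
    - [1, -0.004, -0.036, 0, 0]
    - [1, 0, 0, 0, 0]
    - [1, 0, 0, 0, 0]

```text
clock: 11.17
tcp_pos: [520.4, -117.6, 137.7]
ee_rot: [1.309, 1.142, -1.308]
contact_force: [-1.2, -0.2, 0.2]
width: 0.9
```

Run:
```python
from h import *
print(telemetry.get_state()["tcp_pos"])
im,dp=save("wrist","w5.png")
im,_=save("side","s5.png")
cv2.imwrite("pics/s5c.png",cv2.resize(im[165:265,245:385,::-1],None,fx=5,fy=5,interpolation=cv2.INTER_CUBIC))
```

```text
[ 520.41132071 -117.60852774  137.65892495]
```

View pics/w5.png

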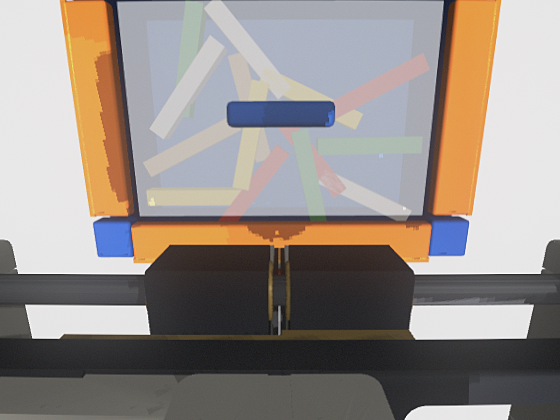

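View pics/s5c.png

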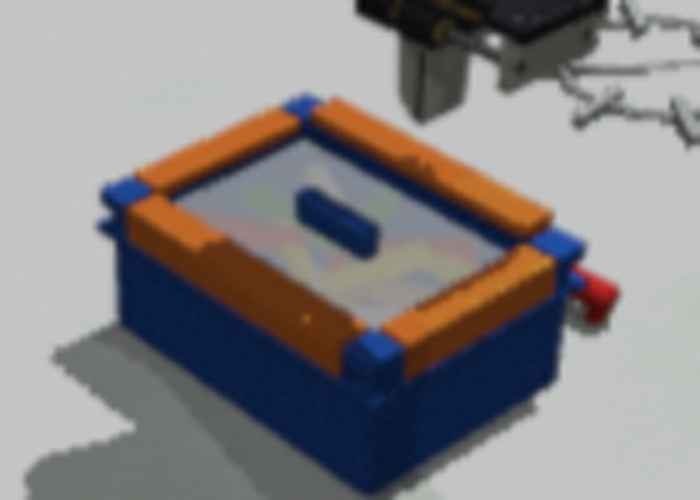

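The left section is level now and the right one is still up. The right bar is at about row 240 in the wrist view. I'll press it 2 mm further inboard.

Emit:
drive_tool:
  moves:
    - [1, 0, 0.002, -0.015, 0]
    - [1, 0, 0, -0.01, 0]
    - [1, 0, 0, -0.002, 0]
    - [1, 0, 0, -0.002, 0]
    - [1, 0, 0, -0.002, 0]
    - [1, 0, 0, -0.002, 0]
    - [1, 0, 0, -0.001, 0]
    - [1, 0, 0, 0, 0]

```text
clock: 11.93
tcp_pos: [520.7, -113.8, 103.6]
ee_rot: [1.305, 1.144, -1.305]
contact_force: [-0.8, 0.1, -0.2]
width: 0.5
```

Emit:
drive_tool:
  moves:
    - [1, 0, 0, -0.001, 0]
    - [1, 0, 0, -0.001, 0]
    - [1, 0, 0, -0.001, 0]
    - [1, 0, 0, 0, 0]

```text
clock: 12.27
tcp_pos: [520.8, -114.0, 101.2]
ee_rot: [1.306, 1.143, -1.306]
contact_force: [-0.6, 1.6, 3.3]
width: 0.5
```

Emit:
drive_tool:
  moves:
    - [1, 0, 0, -0.001, 0]
    - [1, 0, 0, 0, 0]

```text
clock: 12.43
tcp_pos: [520.8, -114.0, 101.1]
ee_rot: [1.306, 1.143, -1.305]
contact_force: [-4.3, 1.3, 11.4]
width: -0.1
```

At the hard stop. Lifting well clear and checking.

Emit:
drive_tool:
  moves:
    - [1, 0, 0, 0.02, 0]
    - [1, 0, 0, 0.035, 0]
    - [1, 0, 0, 0.035, 0]
    - [1, -0.02, -0.03, 0.02, 0]
    - [1, -0.02, -0.03, 0.01, 0]
    - [1, -0.02, -0.03, 0, 0]
    - [1, -0.02, -0.03, 0, 0]
    - [1, -0.02, -0.03, 0, 0]

```text
clock: 13.1
tcp_pos: [419.6, -265.1, 220.1]
ee_rot: [1.305, 1.143, -1.305]
contact_force: [0.7, -0.6, -0.6]
width: 0.3
```

Emit:
drive_tool:
  moves:
    - [1, -0.01, -0.035, 0, 0]
    - [1, -0.01, -0.035, 0, 0]
    - [1, -0.01, -0.035, 0, 0]
    - [1, 0, -0.02, 0, 0]
    - [1, 0, 0, 0, 0]
    - [1, 0, 0, 0, 0]
    - [1, 0, 0, 0, 0]

```text
clock: 13.68
tcp_pos: [390.6, -388.1, 219.5]
ee_rot: [1.306, 1.145, -1.305]
contact_force: [0.3, 0.5, -1.0]
width: -0.1
```

Run:
```python
from h import *
s=telemetry.get_state();print(s["clock"],s["tcp_pos"],s["contact_force"])
im,dp=save("side","s6.png")
cv2.imwrite("pics/s6c.png",cv2.resize(im[165:265,245:385,::-1],None,fx=5,fy=5,interpolation=cv2.INTER_CUBIC))
i,k,d=K("side");R=np.array(i["R"]);t=np.array(i["t"])
hsv=cv2.cvtColor(im,cv2.COLOR_RGB2HSV)
m=(hsv[...,0]>5)&(hsv[...,0]<25)&(hsv[...,1]>120)&(hsv[...,2]>60)&(dp>0)
r,c=np.nonzero(m);u=cv2.undistortPoints(np.stack([c,r],1).astype(float)[:,None],k,d)[:,0]
X=(np.c_[u,np.ones(len(u))]*dp[r,c][:,None]-t)@R
C=np.array([531,-44.5]);a=-.134;ex=np.array([np.cos(a),np.sin(a)]);ey=np.array([-ex[1],ex[0]])
q=np.c_[(X[:,:2]-C)@ex,(X[:,:2]-C)@ey]
for nm,c0,w in(("near",(-102,0),(6,45)),("far",(102,0),(6,45)),("left",(0,72),(70,6)),("right",(0,-72),(70,6))):
    s=(abs(q-c0)<w).all(1);print(nm,s.sum(),np.percentile(X[s,2],[10,50,90]).round(1))
im,dp=save("top","top6.png")
```

```text
13.6833 [ 390.6404434  -388.07908729  219.45940109] [ 0.25785085  0.54070031 -0.95499183]
near 79 [100.2 101.5 103.3]
far 59 [ 99.7 101.7 103.1]
left 127 [100.2 101.9 103.2]
right 98 [ 99.1 101.7 103.2]
```

View pics/s6c.png

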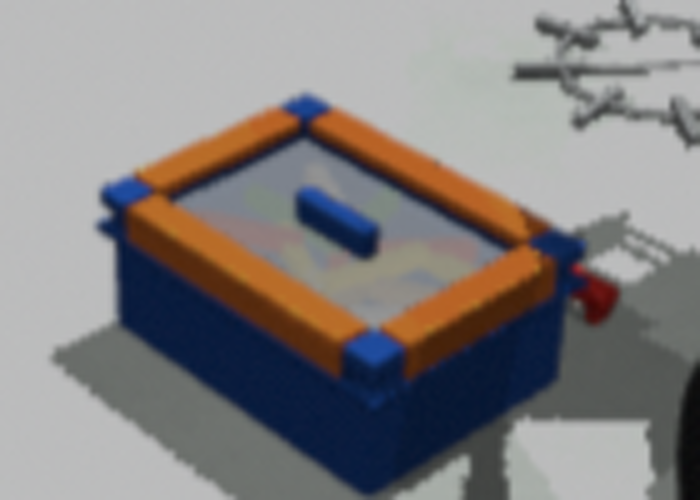

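View pics/top6.png

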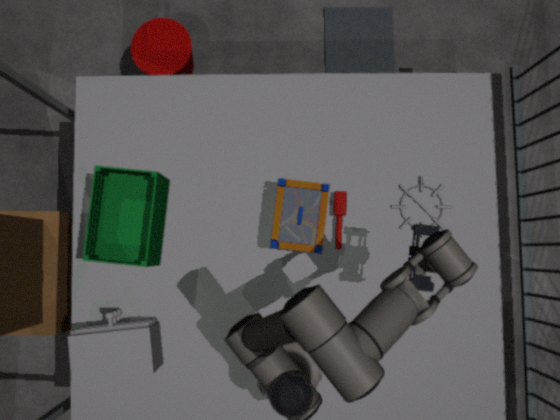

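All four sections are level with the corners at about 101.7 mm. The box, brush, hoop and crates are where they were, and the arm is clear.

```bash
python3 -c "
from plant import job;print(job.sign_off())"
```

```text
the job is handed in; nothing more can be done
None
```

I pressed all four orange rim sections down with the closed fingertips (near, far, left, right) and handed the job in at about 13.7 s of the 45 s. The sign-off gives no verdict.

- **Sections shut:** Each one reached its hard stop at a tool height of about 101 mm. Contact force there was 10–12 N on three sections and 26 N on the near one. After I let go, the side camera's depth put all four tops at 101.5–101.9 mm, and the picture shows them level with the blue corners.
- **Things around the box:** By eye, the top pictures from before and after show the box, brush, hoop and crates in the same places.
- **Arm:** It ended about 220 mm above the shelf, away from everything. The force reading was near zero.
- **Disagreement:** The top and wrist cameras put the box about 4 mm apart along its own x. I took a value between them and pressed slightly inboard of each bar's middle, which did not cause trouble.

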